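# Lift the enamel rack off the hotplate with the spatula

## Robot

A 7-joint arm with a two-finger parallel gripper is mounted at the origin on the work surface. World frame = base frame: x ahead of the robot, y to its left, z up, the work surface at z = 0. Lengths are in m, angles in rad, forces in N, time in s.
With the tool pointing down it reaches from about 0.425 to 0.925 m from the base axis. Payload 6.8 kg.
Tool frame: the origin (TCP) lies at the very end of the fingers, on their centre line; the grasp point (between the pads) lies 19 mm behind it (grip_point_offset is the distance from the TCP to the grasp point, in m); z points along the fingers, y is the line along which they close (so a half turn about z gives the same grasp; the last joint's range is limited). The gripper opens to 85 mm and grips with 20 to 120 N. Pads are 22 mm wide; open, the fingers measure 114 mm over their backs; the gripper's body (76 mm by 85 mm) begins 54 mm behind the grasp point. The pads swing forward as they close: fully open they stand 13 mm farther back than shut.
Start: joints at [-1.457, 0.477, 0.022, 1.555, -0.011, 1.109, -0.083], TCP at [0.148, 0.658, 0.231] pointing down, gripper open.
Joint ranges: [-2.96, 2.96], [-0.34, 2.1], [-1.41, 1.46], [0.24, 2.44], [-1.37, 4.51], [0.17, 1.92], [-2.96, 2.96]. Speed limits (rad/s): [2.39, 2.39, 3.14, 3.14, 3.14, 3.14, 3.14].

## Interface

Orientations are given as a unit quaternion [w, x, y, z].
In Python, from station import * gives the robot as it stands.
- The arm moves only by the tool carry_out, never from a script. Its argument "rows" is text: rows parted by semicolons, each of 4 numbers parted by spaces: the shift along the world's x, y, z in mm, then the turn about the world's z in degrees. In form: dx dy dz yaw; .... A call has 1 to 10 rows; each row shifts and turns the commanded pose from where the row before left it; what a row does not reach is not made up. A row lasts 1/8 s, in which the tool goes at most 62.5 mm and 10.7 degrees, less where a joint would pass 70% of its speed; a pose out of reach is approached as far as the arm can. A call is refused whole if a number of a shift passes 62.5 or a number of a turn 10.7, either way. A call with a gripper value outside its range is refused whole. "claw" is the finger opening in mm, from 0 to 85.4, set as the call begins (left out, the last holds). The fingers move at their own pace and stop on an object; "force" is the grip in N (left out, the last holds). Time passes only in rows, so rows that do not move let the fingers close. It gives the time, the measured TCP pose, the force, the opening and the grip force at its end, in the units of the state.
- get_obs(): the state, without advancing time (a new reading comes with each control period).
- read_camera(name): name is "scene" or "top"; returns a dict with "img" (420x560x3 uint8, blue, green, red), "fov_y" (degrees; the focal length in pixels is half the picture's height over the tangent of half this angle, whatever the lens; pixels are square), "cx", "cy" (the principal point, pixels), "world_to_cam" (4x4, takes a point from world to camera coordinates). Camera axes: x right, y up, looking along -z (the intrinsics and any distortion apply to the point x, -y, -z); pixel columns grow to the right and rows downward; lengths in m; the calibration is good to about 2 mm. A picture is of the moment at which its call begins. There is no depth.
- hand_in(): hands the job in; it is judged then, once.
Trained networks look in the newest picture that a camera, given by its name, has taken for a name from the list of things; names that differ only in an ending like _2 or _b are one class to them, and where a whole thing is asked for, a point or a joint stands for the part that bears it (a point fixed in the world has none). Each returns a list of dicts, best first, with "confidence" (0 to 1); they miss things now and then, are a little off and sometimes report something else, mostly with a low value. They report only what shows in the picture. A call takes as long as a camera call. They do not tell look-alikes from the thing itself.
- recognise(camera, thing): "centre" ([column, row] in pixels, amid what is visible of it).
- outline_of(camera, thing): "pixels" (420x560 bool, what is visible of it) and "centre" ([column, row] in pixels, amid what is visible of it).
- place_of(camera, thing): "centre" ([column, row] in pixels: a listed point, or the origin of a listed thing).
The state is a dict: "t": time; "q": joint angles; "joint_vel": joint speeds; "joint_torque": joint torques, N m; "eef_pos": TCP position; "tool_rot": TCP orientation; "contact_force": force on the tool from outside, world axes, zero at the start; "torque": the same for the moment, N m; "gripper_width": opening from 0.0 (shut) to 1.0 (fully open); "grasp_force": force on a finger pad.
Only numpy, scipy, OpenCV 4.12 (cv2) and the standard library are available. Lean on these libraries where they do the work, as an engineer would, in place of code of your own. Each camera call takes 0.05 s, during which the arm holds its last target. There are 200 camera calls.

## Task

Two enamelled pieces have dried on the wire rack that stands on the hotplate: slide the blade of the spatula under the rack between its two legs, lift the rack off the hotplate on the spatula, and set it down gently on the stone slab, all of it on the slab and both pieces still lying on it. Then draw the spatula out and lay it flat on the bench top, right side up and clear of the rack, the slab and the hotplate. Never touch the rack or the pieces with the gripper or the arm, and leave the other things on the bench where they are.

Things in the scene. Friction and masses are not known exactly. Their poses are not given: they have to be found in the camera images.
- hotplate: Fixed grey hotplate, on the left or the right, the slab on the other side. Square black ceramic plate on top, 160 x 160 mm, its upper face at z = 72 mm. On its -x side a lower control panel (38 mm high, knob to 48) reaches to x = -125 mm; the other sides end 80 mm from the origin. Origin: on the bench under the plate's centre; z up. Yaw within 0.25 rad.
- slab: Fixed flat slab of plain grey stone, 190 mm along its x by 180 mm along its y, 20 mm thick. Origin: centre of its underside on the bench top; the upper face is at z = 20 mm.
- rack: Loose wire-mesh rack like a low table, on the hotplate. Deck 110 mm along x, 116 along y; along each y side (y = -57, +57) the mesh is folded down into a full-length leg 2.5 mm thick. Open at both x ends: a tunnel along x 111 mm wide, 22 high. Deck top at 24.5 mm. 56 to 112 g. Origin: centre, at foot level; z up; x points away from the robot, within 0.45 rad of world x.
- rack_foot0 (a point): Lower corner of the rack at its x = -55, y = -58 mm.
- rack_foot1 (a point): Lower corner of the rack at its x = -55, y = +58 mm.
- rack_foot2 (a point): Lower corner of the rack at its x = +55, y = -58 mm.
- rack_foot3 (a point): Lower corner of the rack at its x = +55, y = +58 mm.
- pendant: Loose round copper pendant with a blue enamelled face, 44 mm across and 4 mm thick, 35 g, lying on the rack. Origin: centre of its underside; z up.
- plaque: Loose oblong copper plaque with a blue enamelled face, 36 x 18 x 4 mm, 18 g, lying on the rack. Origin: centre of its underside; z up.
- spatula: Loose spatula, 220 g, on the bench, blade away from the robot. Flat-sided dark wood handle 22 mm wide, 24 high, x = -130 to 25 mm; thin shank to x = 60; slotted steel blade x = 60 to 170, 64 wide, level, z = 4 to 6.5 mm. Origin: on the handle's lower face under the centre of mass, the place to grip; x to the blade, z up. It rests on the handle's lower face, blade 4 mm clear of the bench.
- spatula_blade (a point): Centre of the spatula blade's upper face: 115 mm ahead of the spatula's origin and 6.5 mm above it.
- jar_tall: Bystander: closed glass jar, 44 mm across, 62 mm high, beyond the spatula's blade, between the two stations. Origin: centre of its base.
- jar_low: Bystander: closed amber jar, 48 mm across, 46 mm high, beyond the spatula's blade. Origin: centre of its base.
- brush: Bystander: flat wooden bench brush, 260 x 26 x 28 mm, at the far left. Origin: centre of its underside; long along x.
- pliers: Bystander: pliers lying flat, 200 mm long along x, 56 mm wide, 12 mm high, at the far right. Origin: near the middle, at bench level.
- file: Bystander: needle file with a black grip, 180 mm long along x, 10 mm thick, lying crosswise near the robot on the left. Origin: middle, at bench level.
Things that resemble listed ones, but are neither listed nor needed, are in the scene too. What is shaped like the rack but orange or yellow is not meant.

How it is judged:
On the way:
1. the rack is carried by the spatula, clear of the hotplate and not yet on the slab (contact force between rack and spatula above 0.3 N and contact force between rack and hotplate below 0.05 N and contact force between rack and slab below 0.05 N), for 0.2 s.
At the end, for the whole second after the job is handed in: Rack at rest, level, all four foot corners on the slab's top; both pieces flat on its deck; spatula released, at rest, right side up and flat on the bench (handle underside within 6 mm of it, tilt under 0.06 rad), touching neither rack, slab nor hotplate (x of rack_foot0 in the frame of slab between -0.096 and 0.096 m and y of rack_foot0 in the frame of slab between -0.091 and 0.091 m and x of rack_foot1 in the frame of slab between -0.096 and 0.096 m and y of rack_foot1 in the frame of slab between -0.091 and 0.091 m and x of rack_foot2 in the frame of slab between -0.096 and 0.096 m and y of rack_foot2 in the frame of slab between -0.091 and 0.091 m and x of rack_foot3 in the frame of slab between -0.096 and 0.096 m and y of rack_foot3 in the frame of slab between -0.091 and 0.091 m and z of rack in the frame of slab between 0.016 and 0.024 m and angle between rack's own z axis and vertical below 0.05 rad and linear speed of each of rack, spatula below 0.02 m/s and x of pendant in the frame of rack between -0.055 and 0.055 m and y of pendant in the frame of rack between -0.058 and 0.058 m and z of pendant in the frame of rack between 0.019 and 0.029 m and angle between each of pendant, plaque's own z axis and vertical below 0.15 rad and x of plaque in the frame of rack between -0.055 and 0.055 m and y of plaque in the frame of rack between -0.058 and 0.058 m and z of plaque in the frame of rack between 0.019 and 0.029 m and contact force between spatula and rack below 0.05 N and contact force between spatula and slab below 0.05 N and contact force between spatula and hotplate below 0.05 N and height (world z) of spatula below 0.006 m and angle between spatula's own z axis and vertical below 0.06 rad).
It fails at once if the gripper or arm touches the rack or the enamelled pieces (contact force between any of the fingers, the arm and rack above 0.3 N or contact force between any of the fingers, the arm and pendant above 0.3 N or contact force between any of the fingers, the arm and plaque above 0.3 N).
It fails at once if the rack is set down hard or dropped: over 12 N on the slab, or faster than 0.3 m/s in the last 15 mm above it (contact force between rack and slab above 12 N or (z of rack in the frame of slab below 0.035 m and linear speed of rack above 0.3 m/s and x of rack in the frame of slab between -0.1 and 0.1 m and y of rack in the frame of slab between -0.1 and 0.1 m)).
It fails at once if a bystander (jar, brush, pliers, file) is moved by more than 20 mm (distance of any of jar_tall, jar_low, brush, pliers, file from where it was at the start of the episode above 0.02 m).
It also fails if it takes over 72 s, if anything falls off the work surface, if the arm or the gripper's body presses on something with over 40 N, if the wrist force passes 120 N, or if a joint passes its speed limit or range.

## Working session

There is one attempt and no reset: what is moved stays moved. The work goes in short steps, Python scripts to look and compute and a tool call to move; the robot and the scene stay as the last step left them, time stands still between calls to the robot, and variables do not carry over. Pictures are saved under pics/ and viewed, at most 11 in all, crops included, and the job is handed in when it is done.

Besides the shell and the picture viewer there is one more tool, called as a command line: name --argument value ..., lists and objects as JSON in quotes. carry_out: Moves the arm, as the interface text tells. Its arguments: {"type":"object","properties":{"rows":{"type":"string"},"claw":{"type":"number"},"force":{"type":"number"}},"required":["rows"]}

```bash
mkdir -p pics; ls; cat > h.py <<'E'
from station import *
import numpy as np, cv2
def cam(n):
    return read_camera(n)
def f_of(c): return c["img"].shape[0]/2/np.tan(np.radians(c["fov_y"])/2)
def ray(c,px):
    f=f_of(c); W=np.array(c["world_to_cam"]); R=W[:3,:3]; t=W[:3,3]
    d=R.T@np.array([(px[0]-c["cx"])/f,-(px[1]-c["cy"])/f,-1]); return -R.T@t,d
def onz(c,px,z):
    o,d=ray(c,px); return o+d*(z-o[2])/d[2]
def proj(c,p):
    f=f_of(c); W=np.array(c["world_to_cam"]); q=W[:3,:3]@np.asarray(p)+W[:3,3]
    return np.array([c["cx"]+f*q[0]/-q[2], c["cy"]-f*q[1]/-q[2]])
E
python3 - <<'E'
from h import *
for n in("scene","top"):
    c=cam(n); cv2.imwrite(f"pics/{n}0.png",c["img"]); print(n,{k:v for k,v in c.items() if k!="img"})
    for t,z in [("hotplate",0),("slab",0),("rack",.072),("rack_foot0",.072),("rack_foot1",.072),("rack_foot2",.072),("rack_foot3",.072),("pendant",.0965),("plaque",.0965),("spatula",0),("spatula_blade",.0065),("jar_tall",0),("jar_low",0),("file",0),("pliers",0),("brush",0)]:
        print(t,[(np.round(r["centre"],1).tolist(),round(r["confidence"],2),(1000*onz(c,r["centre"],z)[:2]).round().tolist()) for r in place_of(n,t)[:3]])
print(get_obs())
E
```

```text
pics
scene {'fov_y': 44.45920733863791, 'cx': 277.2044162832287, 'cy': 204.90493066024007, 'world_to_cam': array([[-0.67237664,  0.7401863 , -0.0058226 ,  0.3507271 ],
       [-0.51176005, -0.45916483,  0.72613312,  0.20776191],
       [ 0.53480025,  0.49121472,  0.68752948, -1.88777832],
       [ 0.        ,  0.        ,  0.        ,  1.        ]])}
hotplate [([201.1, 189.0], 0.83, [571.0, -301.0])]
slab [([291.7, 220.8], 0.66, [481.0, 25.0]), ([340.9, 290.8], 0.65, [596.0, 305.0])]
rack [([199.0, 171.0], 0.84, [566.0, -306.0]), ([277.1, 187.6], 0.82, [455.0, -60.0]), ([250.1, 146.9], 0.77, [360.0, -273.0])]
rack_foot0 [([293.7, 195.2], 0.96, [447.0, 2.0]), ([291.9, 176.6], 0.94, [384.0, -61.0]), ([221.8, 164.9], 0.88, [494.0, -274.0])]
rack_foot1 [([293.7, 195.2], 0.96, [447.0, 2.0]), ([291.9, 176.6], 0.94, [384.0, -61.0]), ([221.8, 164.9], 0.88, [494.0, -274.0])]
rack_foot2 [([293.7, 195.2], 0.96, [447.0, 2.0]), ([291.9, 176.6], 0.94, [384.0, -61.0]), ([221.8, 164.9], 0.88, [494.0, -274.0])]
rack_foot3 [([293.7, 195.2], 0.96, [447.0, 2.0]), ([291.9, 176.6], 0.94, [384.0, -61.0]), 
[... 2368 characters left out ...]
: array([-1.45709302,  0.476974  ,  0.02240916,  1.55538647, -0.01146017,
        1.10928313, -0.08308894]), 'joint_vel': array([-0.00010004,  0.00058275,  0.00034223, -0.00052365, -0.00148197,
       -0.0020406 ,  0.00050929]), 'joint_torque': array([ 4.29013035e-04, -5.96311498e+01,  1.60652004e+00, -2.81537890e+01,
        1.24824166e-02,  1.65329002e-03,  1.35749566e-06]), 'eef_pos': array([0.14850872, 0.65849314, 0.23133127]), 'tool_rot': array([1.39025577e-05, 1.10674620e-01, 9.93856693e-01, 3.85135289e-05]), 'contact_force': array([ 0.33195271, -0.14347712,  0.28000727]), 'torque': array([-0.0144671 , -0.04148556,  0.02171748]), 'grasp_force': 0.0, 'gripper_width': 0.9970959627229464}
```

View pics/top0.png

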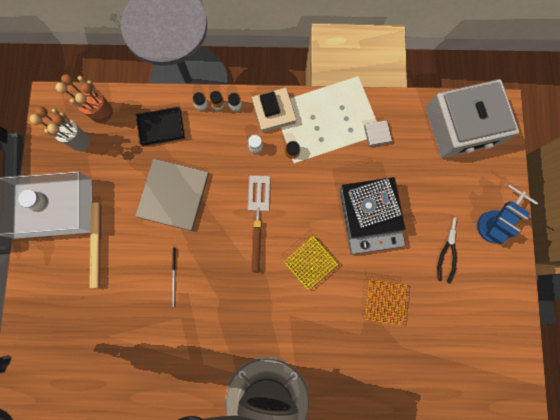

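View pics/scene0.png

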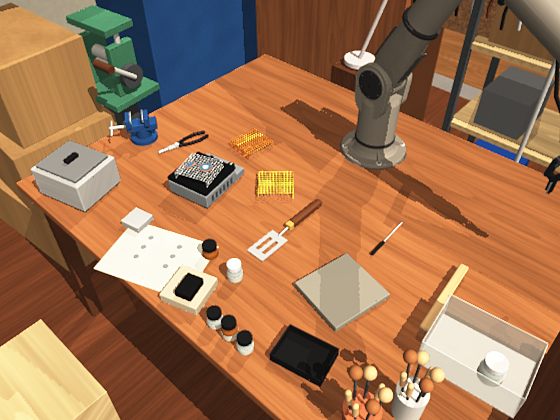

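The top view shows the hotplate at (373,212) with the grey rack on it at about (376,203). The slab is at (172,195), and the spatula lies at (258,225) with its blade at (259,193). The yellow (311,263) and orange (387,302) racks are decoys. Next I measure poses from outlines.

```bash
python3 - <<'E'
from h import *
def rect(c,m,z):
    ys,xs=np.nonzero(m.astype(np.uint8)); P=np.array([onz(c,(x,y),z)[:2]*1000 for x,y in zip(xs,ys)],np.float32)
    return cv2.minAreaRect(P)
out={}
for n in("top","scene"):
    c=cam(n); img=c["img"].copy()
    for t,z in [("slab",.02),("rack",.0965),("spatula",.012),("hotplate",.072),("pendant",.1),("plaque",.1)]:
        for r in outline_of(n,t)[:4]:
            cx,s,a=rect(c,r["pixels"],z)
            print(n,t,round(r["confidence"],2),np.round(r["centre"]),"ctr",np.round(cx),"size",np.round(s),"ang",round(a,1))
    if n=="top":
        crop=cv2.resize(img[165:265,325:425],None,fx=6,fy=6,interpolation=cv2.INTER_CUBIC)
    else: crop=cv2.resize(img[140:215,155:255],None,fx=6,fy=6,interpolation=cv2.INTER_CUBIC)
    cv2.imwrite(f"pics/{n}_rack.png",crop)
    print([ (t,[(np.round(q["centre"],1).tolist(),round(q["confidence"],2)) for q in place_of(n,t) ]) for t in("rack_foot0",)])
E
```

```text
top slab 0.88 [171. 195.] ctr [597. 305.] size [183. 192.] ang 77.0
top slab 0.64 [261. 206.] ctr [514.  39.] size [ 63. 295.] ang 89.4
top slab 0.34 [392. 202.] ctr [ 582. -316.] size [112. 126.] ang 18.4
top rack 0.87 [309. 250.] ctr [ 391. -115.] size [ 87. 105.] ang 40.2
top rack 0.73 [396. 295.] ctr [ 290. -324.] size [ 79. 112.] ang 8.3
top rack 0.64 [381. 202.] ctr [ 567. -297.] size [113. 124.] ang 19.2
top rack 0.22 [257. 203.] ctr [499.  36.] size [ 59. 277.] ang 89.2
top spatula 0.78 [257. 206.] ctr [513.  40.] size [ 63. 297.] ang 89.3
top spatula 0.54 [172. 196.] ctr [598. 307.] size [189. 196.] ang 77.3
top hotplate 0.58 [371. 226.] ctr [ 534. -298.] size [207. 170.] ang 9.9
top pendant 0.71 [368. 204.] ctr [ 558. -280.] size [41. 43.] ang 1.2
top pendant 0.39 [260. 202.] ctr [501.  32.] size [279.  64.] ang 1.3
top plaque 0.58 [385. 198.] ctr [ 582. -325.] size [29. 17.] ang 1.2
[('rack_foot0', [([363.4, 316.5], 0.95), ([388.2, 180.2], 0.89), ([311.3, 238.0], 0.89), ([338.1, 266.1], 0.89), ([348.2, 193.7], 0.8), ([401.8, 282.6], 0.8), ([396.6, 214.8], 0.72), ([363.1, 2
[... 293 characters left out ...]
.] size [100. 106.] ang 41.0
scene spatula 0.94 [281. 232.] ctr [511.  41.] size [315.  64.] ang 1.5
scene spatula 0.39 [206. 183.] ctr [ 530. -332.] size [233. 215.] ang 9.6
scene hotplate 0.71 [207. 184.] ctr [ 574. -274.] size [220. 205.] ang 8.8
scene hotplate 0.68 [192. 163.] ctr [ 561. -355.] size [36. 21.] ang 15.5
scene plaque 0.49 [189. 164.] ctr [ 580. -327.] size [34. 19.] ang 2.8
[('rack_foot0', [([193.4, 159.2], 0.97), ([256.9, 197.5], 0.96), ([203.4, 187.0], 0.85), ([253.9, 129.8], 0.83), ([256.6, 173.9], 0.77), ([294.2, 192.5], 0.72), ([231.3, 149.0], 0.71), ([287.6, 178.2], 0.7), ([176.3, 176.8], 0.69), ([248.0, 160.0], 0.68), ([222.7, 167.9], 0.67), ([271.1, 145.8], 0.61)])]
```

View pics/top_rack.png

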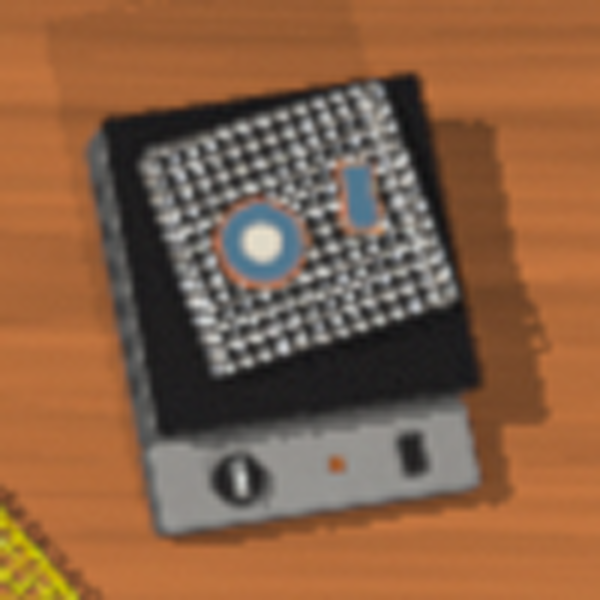

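View pics/scene_rack.png

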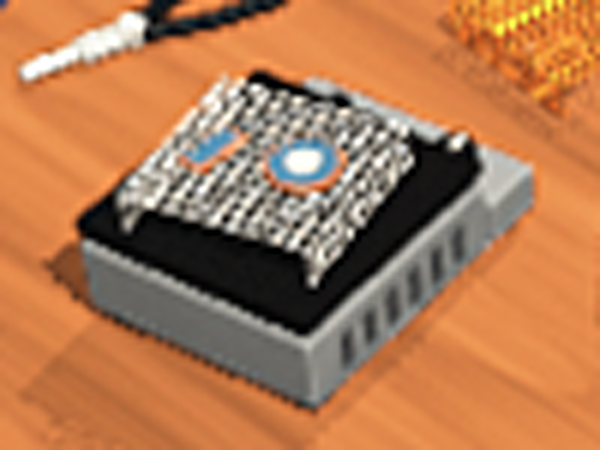

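The top crop shows the mesh deck corners at crop (145,158), (378,85), (455,300) and (218,375), so the rack's yaw is about +19°. The hotplate's yaw is about +9°. The scene crop confirms both pieces lie flat and the tunnel opens toward the control panel. One more refinement of the axes before moving.

```bash
python3 - <<'E'
from h import *
c=cam("top")
C=[(145,158),(378,85),(455,300),(218,375)]
P=np.array([onz(c,((x+.5)/6-.5+325,(y+.5)/6-.5+165),.0965)[:2]*1000 for x,y in C]); print("rack corners",P.round(),P.mean(0).round(), [np.linalg.norm(P[i]-P[i-1]).round() for i in range(4)],np.degrees(np.arctan2(*(P[1]-P[2])[::-1])),np.degrees(np.arctan2(*(P[0]-P[3])[::-1])))
m=outline_of("top","spatula")[0]["pixels"]; ys,xs=np.nonzero(m)
rows=np.unique(ys)
def mid(r0,r1,z): 
    return np.mean([onz(c,(xs[ys==r].mean(),r),z)[:2]*1000 for r in rows if r0<=r<r1],0)
print(rows[0],rows[-1],[(r,(ys==r).sum()) for r in rows[::6]])
a=mid(178,206,.0065); b=mid(rows[-1]-35,rows[-1]-2,.024); print("blade",a,"handle",b,np.degrees(np.arctan2(*(a-b)[::-1])))
print("blade tip",onz(c,(xs[ys==rows[0]].mean(),rows[0]-.5),.0065)*1000,"handle end",onz(c,(xs[ys==rows[-1]].mean(),rows[-1]+.5),.02)*1000)
E
```

```text
rack corners [[ 599. -224.]
 [ 637. -337.]
 [ 533. -371.]
 [ 494. -258.]] [ 566. -298.] [np.float64(110.0), np.float64(119.0), np.float64(110.0), np.float64(119.0)] 18.016142860777794 17.828085984817264
175 271 [(np.int64(175), np.int64(1)), (np.int64(181), np.int64(20)), (np.int64(187), np.int64(12)), (np.int64(193), np.int64(13)), (np.int64(199), np.int64(12)), (np.int64(205), np.int64(20)), (np.int64(211), np.int64(1)), (np.int64(225), np.int64(7)), (np.int64(231), np.int64(7)), (np.int64(237), np.int64(7)), (np.int64(243), np.int64(8)), (np.int64(249), np.int64(8)), (np.int64(255), np.int64(7)), (np.int64(261), np.int64(7)), (np.int64(267), np.int64(7))]
blade [612.21103867  38.79105886] handle [422.90408153  40.59529334] -0.5460543706112022
blade tip [667.15449289  11.67261854   6.5       ] handle end [365.12463227  39.87816808  20.        ]
```

carry_out --rows "12 -21 0 0.8;24 -42 -10 0.8;24 -42 -10 0.8;24 -42 -10 0.8;24 -42 -10 0.8;24 -42 -10 0.8;24 -42 -10 0.8;24 -42 -10 0.8;24 -42 -10 0.8;24 -42 -10 0.8" --claw 85 --force 100

```text
t: 3.85
eef_pos: [0.3773, 0.2583, 0.1414]
tool_rot: [0.0, 0.041, 0.999, 0.0]
contact_force: [1.3, -0.5, -0.3]
gripper_width: 0.999
grasp_force: 0.0
```

carry_out --rows "24 -42 -10 0.8;24 -42 -10 0.8;24 -42 -10 0.8;24 -42 -10 0.8;18 -33 -10 0.8;6 -14 0 0;0 0 0 0;0 0 0 0"

```text
t: 4.85
eef_pos: [0.4961, 0.0462, 0.0916]
tool_rot: [0.0, 0.005, 1.0, 0.0]
contact_force: [0.6, 0.2, 0.2]
gripper_width: 0.995
grasp_force: 0.0
```

carry_out --rows "0 -6 -10 0;0 0 -20 0;0 0 -20 0;0 0 -15 0;0 0 -10 0;0 0 -8 0;0 0 -4 0;0 0 -2 0;0 0 0 0" --claw 45

```text
t: 5.98
eef_pos: [0.4966, 0.0385, 0.0025]
tool_rot: [0.0, 0.006, 1.0, 0.0]
contact_force: [0.2, -0.2, -0.8]
gripper_width: 0.524
grasp_force: 0.0
```

carry_out --rows "0 0 0 0;0 0 0 0;0 0 0 0;0 0 0 0;0 0 0 0;0 0 0 0" --claw 10 --force 100

```text
t: 6.72
eef_pos: [0.4968, 0.0388, 0.003]
tool_rot: [0.0, 0.006, 1.0, 0.0]
contact_force: [-1.3, 1.3, 6.0]
gripper_width: 0.228
grasp_force: 97.8
```

carry_out --rows "0 0 10 0;0 0 25 0;0 0 35 0;0 0 35 0;0 0 30 0;0 0 15 0;0 0 0 0;0 0 0 0"

```text
t: 7.72
eef_pos: [0.4956, 0.0384, 0.1512]
tool_rot: [-0.001, 0.006, 1.0, -0.0]
contact_force: [-0.5, -1.0, -2.1]
gripper_width: 0.236
grasp_force: 98.0
```

```bash
python3 - <<'E'
from h import *
o=get_obs(); print(o["eef_pos"],o["contact_force"],o["torque"])
c=cam("scene"); m=outline_of("scene","spatula")[0]; print(m["confidence"],m["centre"])
E=o["eef_pos"]; 
for z in(-.003,):
  for X in(60,170):
    for Y in(-32,32):
      print(X,Y,proj(c,[E[0]+X/1000,E[1]+Y/1000,E[2]-.003+.0065]).round(1))
cv2.imwrite("pics/lift.png",cv2.resize(c["img"][130:300,150:400],None,fx=3,fy=3,interpolation=cv2.INTER_CUBIC))
E
```

```text
[0.49559894 0.03839768 0.15122936] [-0.54853014 -1.03450454 -2.05822426] [ 0.011519    0.01188554 -0.03016536]
0.73 [207.9, 171.4]
60 -32 [270.6 193.5]
60 32 [287.3 203.7]
170 -32 [243.6 213.4]
170 32 [260.4 224.4]
```

View pics/lift.png

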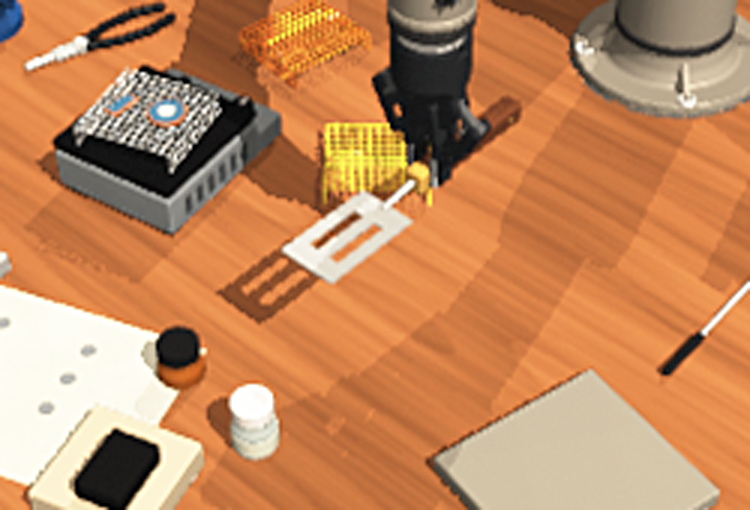

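The lifted blade's corners at crop (362,193), (411,222), (282,249) and (333,283) match my prediction, so the spatula is level and where I expect it. Moving to the pre-insertion pose.

carry_out --rows "-8 -20 0 1;-16 -41 0 1.9;-16 -41 0 1.9;-16 -41 0 1.9;-16 -41 0 1.9;-16 -41 0 1.9;-16 -41 0 1.9;-16 -41 0 1.9;-16 -41 0 1.9;-16 -41 0 1.9"

```text
t: 9.07
eef_pos: [0.3435, -0.3515, 0.1515]
tool_rot: [-0.001, -0.152, 0.988, 0.0]
contact_force: [0.4, -0.2, -2.3]
gripper_width: 0.233
grasp_force: 98.1
```

carry_out --rows "-8 -20 0 0.6;-3 -3 0 0;0 0 0 0;0 0 -20 0;0 0 -25 0;0 0 -15 0;0 0 -7 0;0 0 0 0;0 0 0 0"

```text
t: 10.2
eef_pos: [0.3339, -0.3739, 0.0859]
tool_rot: [0.0, -0.156, 0.988, -0.0]
contact_force: [-0.2, -0.6, -2.5]
gripper_width: 0.233
grasp_force: 98.2
```

```bash
cat > look.py <<'E'
from h import *
import sys
o=get_obs(); q=o["tool_rot"]; E=o["eef_pos"]
# tool y axis in world -> yaw
w,x,y,z=q; ty=np.array([2*(x*y-w*z),1-2*(x*x+z*z)]); 
if ty[1]<0: ty=-ty
yaw=np.arctan2(-ty[0],ty[1]); print("E",(E*1000).round(1),"yaw",np.degrees(yaw).round(2),o["contact_force"].round(1),"t",o["t"])
c=cam("scene"); img=cv2.resize(c["img"][120:220,140:260],None,fx=6,fy=6,interpolation=cv2.INTER_CUBIC)
def d(pts,col):
    p=[((proj(c,v)-[140,120]+.5)*6).astype(int) for v in pts]; cv2.polylines(img,[np.array(p)],True,col,1)
S=lambda X,Y,Z:[E[0]+(X*np.cos(yaw)-Y*np.sin(yaw))/1000,E[1]+(X*np.sin(yaw)+Y*np.cos(yaw))/1000,E[2]-.003+Z/1000]
d([S(60,-32,6.5),S(170,-32,6.5),S(170,32,6.5),S(60,32,6.5)],(0,255,0))
a=np.radians(18); R=lambda X,Y,Z:[.566+(X*np.cos(a)-Y*np.sin(a))/1000,-.298+(X*np.sin(a)+Y*np.cos(a))/1000,.072+Z/1000]
d([R(-55,-58,24.5),R(55,-58,24.5),R(55,58,24.5),R(-55,58,24.5)],(0,0,255))
cv2.imwrite(f"pics/{sys.argv[1]}.png",img)
t=cam("top")
m=outline_of("top","rack")
for r in m:
    ys,xs=np.nonzero(r["pixels"]); P=np.array([onz(t,(u,v),.0965)[:2]*1000 for u,v in zip(xs,ys)],np.float32); print(r["confidence"],[np.round(k) for k in cv2.minAreaRect(P)])
E
python3 look.py ins0
```

```text
E [ 333.9 -373.9   85.9] yaw 17.99 [-0.2 -0.6 -2.5] t 10.2
0.79 [array([ 565., -298.]), array([107., 120.]), np.float64(20.0)]
0.73 [array([ 390., -113.]), array([100., 110.]), np.float64(42.0)]
0.68 [array([ 333., -307.]), array([16., 53.]), np.float64(1.0)]
```

View pics/ins0.png

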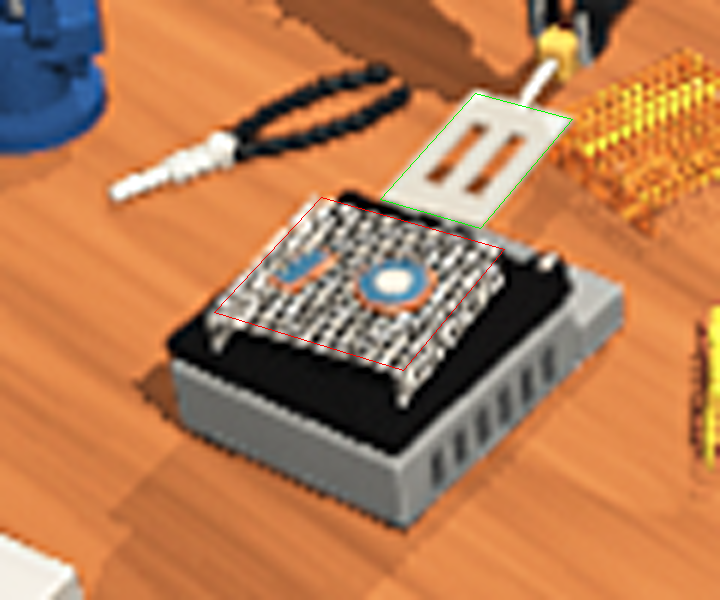

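The overlay fits both blade and deck. The blade lies square to the tunnel, with its tip clear of the near edge. Sliding in.

carry_out --rows "0 0 -3 0;9.5 3 0 0;19 6.2 0 0;19 6.2 0 0;19 6.2 0 0;19 6.2 0 0;19 6.2 0 0;14 4.6 0 0;5 1.8 0 0;0 0 0 0"

```text
t: 11.6
eef_pos: [0.4568, -0.3331, 0.0822]
tool_rot: [-0.0, -0.156, 0.988, 0.0]
contact_force: [-0.8, -0.3, -1.9]
gripper_width: 0.235
grasp_force: 98.2
```

```bash
python3 look.py ins1
```

```text
E [ 456.8 -333.1   82.2] yaw 17.99 [-0.8 -0.3 -1.9] t 11.6
0.75 [array([ 565., -297.]), array([104., 122.]), np.float64(17.0)]
0.72 [array([ 391., -115.]), array([100., 111.]), np.float64(41.0)]
```

View pics/ins1.png

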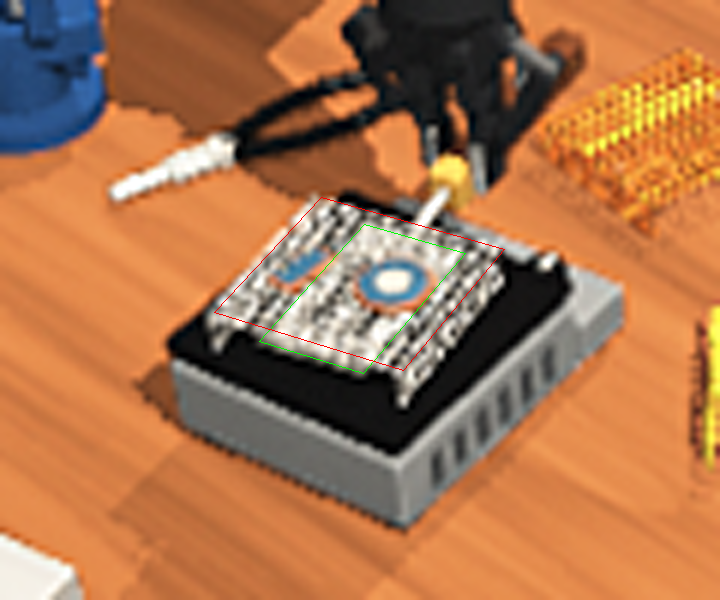

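The blade is fully under the deck and centred, and the rack hasn't moved. Lifting slowly.

carry_out --rows "0 0 2 0;0 0 2 0;0 0 2 0;0 0 2 0;0 0 2 0;0 0 3 0;0 0 4 0;0 0 5 0;0 0 6 0;0 0 6 0"

```text
t: 13.0
eef_pos: [0.457, -0.3332, 0.1168]
tool_rot: [0.0, -0.156, 0.988, -0.0]
contact_force: [1.0, 0.3, -3.6]
gripper_width: 0.232
grasp_force: 98.0
```

carry_out --rows "0 0 6 0;0 0 6 0;0 0 6 0;0 0 4 0;0 0 2 0;0 0 0 0;0 0 0 0"

```text
t: 13.88
eef_pos: [0.4568, -0.333, 0.1401]
tool_rot: [-0.0, -0.156, 0.988, 0.0]
contact_force: [0.1, 0.6, -3.9]
gripper_width: 0.231
grasp_force: 98.1
```

```bash
sed -e 's/\[120:220,140:260\]/[90:190,140:260]/;s/-\[140,120\]/-[140,90]/;s/\.072+Z/E[2]-.003+.0065-.022+Z/' look.py > look2.py; python3 look2.py lift1
```

```text
E [ 456.8 -333.   140.1] yaw 17.99 [ 0.1  0.6 -3.9] t 13.875
0.88 [array([ 390., -117.]), array([ 99., 112.]), np.float64(42.0)]
0.69 [array([ 577., -309.]), array([118., 131.]), np.float64(19.0)]
0.6 [array([ 335., -287.]), array([22., 28.]), np.float64(89.0)]
```

View pics/lift1.png

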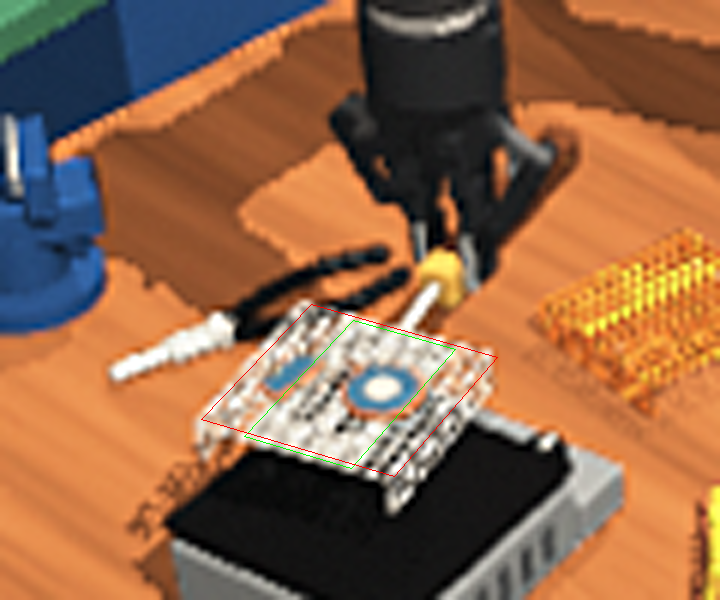

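The rack is level on the blade and clear of the plate, with both pieces in place and 1.7 N of added load. Carrying it smoothly to the slab.

carry_out --rows "0 4 0 0;0 8 0 0;1 12 0 -0.5;1 16 0 -1;1 20 0 -1;1 24 0 -1;1 24 0 -1;1 24 0 -1;1 24 0 -1;1 24 0 -1"

```text
t: 15.28
eef_pos: [0.4649, -0.1514, 0.1404]
tool_rot: [0.0, -0.091, 0.996, 0.0]
contact_force: [-0.2, -0.5, -2.6]
gripper_width: 0.232
grasp_force: 98.1
```

carry_out --rows "1 24 0 -1;1 24 0 -1;1 24 0 -1;1 24 0 -1;1 24 0 -1;1 24 0 -1;1 24 0 -1;1 24 0 -1;1 24 0 -1;1 24 0 -1"

```text
t: 16.52
eef_pos: [0.4744, 0.0885, 0.1404]
tool_rot: [-0.0, -0.004, 1.0, 0.0]
contact_force: [-0.2, -0.4, -2.5]
gripper_width: 0.233
grasp_force: 98.1
```

carry_out --rows "1 24 0 -1;1 24 0 -1;1 24 0 -1;1 24 0 -1;1 24 0 -1;1 24 0 -1;1 20 0 -1;1 17 0 -1;1 16 0 -1;1 12 0 -1"

```text
t: 17.77
eef_pos: [0.4845, 0.2971, 0.1403]
tool_rot: [-0.0, 0.083, 0.997, 0.0]
contact_force: [0.5, 0.1, -3.5]
gripper_width: 0.227
grasp_force: 98.1
```

carry_out --rows "0 8 0 -1;0 4 0 -1;0 0 0 -0.5;0 0 0 0;0 0 0 0"

```text
t: 18.4
eef_pos: [0.4851, 0.3074, 0.1404]
tool_rot: [0.0, 0.105, 0.994, -0.0]
contact_force: [0.3, -0.7, -3.0]
gripper_width: 0.232
grasp_force: 98.1
```

```bash
cat > look3.py <<'E'
from h import *
import sys
o=get_obs(); w,x,y,z=o["tool_rot"]; E=o["eef_pos"]
ty=np.array([2*(x*y-w*z),1-2*(x*x+z*z)]); ty*=np.sign(ty[1]); yaw=np.arctan2(-ty[0],ty[1])
print("E",(E*1000).round(1),"yaw",np.degrees(yaw).round(2),o["contact_force"].round(1),"t",o["t"])
zr=float(sys.argv[2]) if len(sys.argv)>2 else E[2]-.0185
rc=E[:2]+.115*np.array([np.cos(yaw),np.sin(yaw)]); print("expected rack ctr",(rc*1000).round(1))
for n in("top","scene"):
    c=cam(n)
    for t,zz in(("rack",zr+.0245),("slab",.02),("pendant",zr+.0285),("plaque",zr+.0285)):
        for r in outline_of(n,t):
            ys,xs=np.nonzero(r["pixels"]); P=np.array([onz(c,(u,v),zz)[:2]*1000 for u,v in zip(xs,ys)],np.float32); a=cv2.minAreaRect(P)
            if a[0][1]>100: print(n,t,round(r["confidence"],2),[np.round(k).tolist() for k in a])
c=cam("scene"); x0,y0=270,190
img=cv2.resize(c["img"][y0:y0+180,x0-50:x0+190],None,fx=3,fy=3,interpolation=cv2.INTER_CUBIC)
cv2.imwrite(f"pics/{sys.argv[1]}.png",img)
E
python3 look3.py over
```

```text
E [485.1 307.4 140.4] yaw -12.04 [ 0.3 -0.7 -3. ] t 18.4
expected rack ctr [597.6 283.4]
top rack 0.63 [[593.0, 276.0], [117.0, 100.0], 77.0]
top slab 0.95 [[595.0, 304.0], [187.0, 190.0], 77.0]
top slab 0.53 [[627.0, 309.0], [136.0, 124.0], 78.0]
top pendant 0.69 [[600.0, 302.0], [43.0, 45.0], 1.0]
top pendant 0.35 [[595.0, 275.0], [122.0, 104.0], 77.0]
top plaque 0.64 [[597.0, 248.0], [16.0, 34.0], 67.0]
scene rack 0.73 [[601.0, 286.0], [126.0, 114.0], 80.0]
scene slab 0.68 [[603.0, 311.0], [188.0, 197.0], 77.0]
scene pendant 0.54 [[599.0, 304.0], [44.0, 44.0], 42.0]
scene plaque 0.5 [[597.0, 251.0], [23.0, 39.0], 75.0]
```

View pics/over.png

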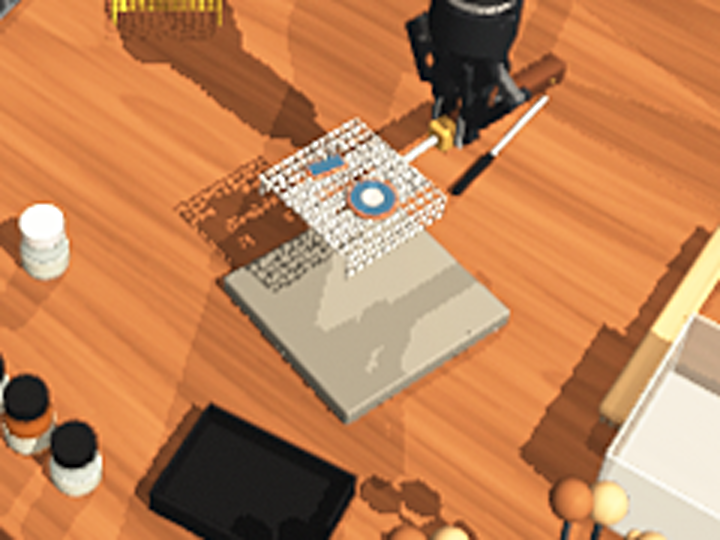

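The scene shows the rack level above the slab with both pieces aboard, but about 23 mm short in y. I'll correct that and descend gently.

carry_out --rows "0 4 0 -0.4;0 8 0 -0.6;0 8 0 0;0 3 -4 0;0 0 -8 0;0 0 -12 0;0 0 -14 0;0 0 -14 0;0 0 -12 0;0 0 -8 0"

```text
t: 20.2
eef_pos: [0.4848, 0.3307, 0.0673]
tool_rot: [-0.0, 0.113, 0.994, -0.0]
contact_force: [0.2, 0.0, -3.3]
gripper_width: 0.232
grasp_force: 98.1
```

carry_out --rows "0 0 -6 0;0 0 -5 0;0 0 -4 0;0 0 -3 0;0 0 -2 0;0 0 -1 0;0 0 0 0"

```text
t: 21.08
eef_pos: [0.485, 0.3309, 0.0474]
tool_rot: [0.0, 0.113, 0.994, 0.0]
contact_force: [0.2, -0.1, -3.2]
gripper_width: 0.23
grasp_force: 98.0
```

```bash
python3 look3.py over2
```

```text
E [485.  330.9  47.4] yaw -13.01 [ 0.2 -0.1 -3.2] t 21.075
expected rack ctr [597.1 305. ]
top rack 0.7 [[596.0, 299.0], [126.0, 95.0], 82.0]
top rack 0.27 [[589.0, 295.0], [178.0, 186.0], 77.0]
top slab 0.95 [[595.0, 304.0], [188.0, 193.0], 78.0]
top pendant 0.66 [[598.0, 323.0], [40.0, 43.0], 1.0]
top plaque 0.57 [[595.0, 271.0], [18.0, 34.0], 67.0]
top plaque 0.21 [[595.0, 296.0], [121.0, 110.0], 77.0]
scene rack 0.87 [[601.0, 306.0], [125.0, 116.0], 78.0]
scene slab 0.61 [[603.0, 311.0], [190.0, 201.0], 77.0]
scene pendant 0.67 [[603.0, 307.0], [126.0, 112.0], 78.0]
scene pendant 0.57 [[601.0, 324.0], [45.0, 37.0], 37.0]
scene plaque 0.58 [[602.0, 307.0], [122.0, 112.0], 78.0]
```

carry_out --rows "0 0 -2 0;0 0 -2 0;0 0 -1.5 0;0 0 -1.5 0;0 0 -1 0;0 0 -1 0;0 0 -1 0;0 0 -1 0;0 0 -1 0;0 0 -1 0"

```text
t: 22.88
eef_pos: [0.4852, 0.3309, 0.0344]
tool_rot: [0.0, 0.113, 0.994, 0.0]
contact_force: [-0.5, -0.1, -3.3]
gripper_width: 0.235
grasp_force: 98.2
```

carry_out --rows "0 0 -1 0;0 0 -1 0;0 0 -1 0;0 0 0 0;0 0 0 0"

```text
t: 23.5
eef_pos: [0.485, 0.3309, 0.0313]
tool_rot: [0.0, 0.113, 0.994, 0.0]
contact_force: [-0.2, 0.1, -1.2]
gripper_width: 0.231
grasp_force: 98.2
```

```bash
python3 look3.py down .02
```

```text
E [485.  330.9  31.3] yaw -13.01 [-0.2  0.1 -1.2] t 23.5
expected rack ctr [597.1 305. ]
top rack 0.86 [[596.0, 298.0], [121.0, 107.0], 77.0]
top slab 0.9 [[595.0, 304.0], [183.0, 191.0], 77.0]
top pendant 0.69 [[598.0, 323.0], [37.0, 42.0], 1.0]
top plaque 0.6 [[594.0, 271.0], [18.0, 37.0], 67.0]
scene rack 0.57 [[603.0, 305.0], [126.0, 114.0], 78.0]
scene slab 0.74 [[603.0, 309.0], [190.0, 197.0], 77.0]
scene slab 0.26 [[585.0, 296.0], [122.0, 106.0], 79.0]
scene pendant 0.58 [[600.0, 324.0], [43.0, 43.0], 42.0]
scene pendant 0.22 [[505.0, 334.0], [53.0, 303.0], 75.0]
```

View pics/down.png

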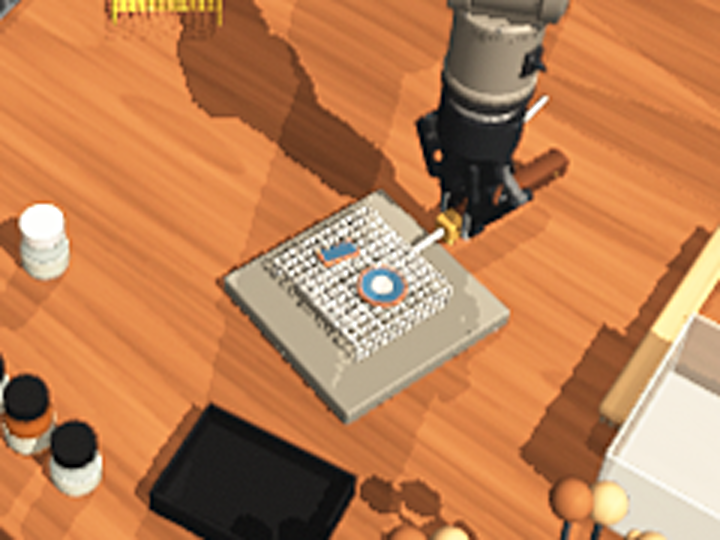

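The rack sits centred on the slab with both pieces in place. I'll check the force for release before withdrawing.

carry_out --rows "0 0 0 0;0 0 0 0"

```text
t: 24.3
eef_pos: [0.485, 0.3309, 0.0313]
tool_rot: [-0.0, 0.113, 0.994, 0.0]
contact_force: [-0.8, 0.1, -1.4]
gripper_width: 0.23
grasp_force: 98.2
```

carry_out --rows "0 0 -1 0;0 0 0 0;0 0 0 0"

```text
t: 24.68
eef_pos: [0.485, 0.3309, 0.0303]
tool_rot: [-0.0, 0.113, 0.994, -0.0]
contact_force: [-0.6, 0.2, -2.5]
gripper_width: 0.233
grasp_force: 98.2
```

carry_out --rows "0 0 -1 0;0 0 0 0;0 0 0 0"

```text
t: 25.05
eef_pos: [0.485, 0.3309, 0.0293]
tool_rot: [-0.0, 0.113, 0.994, -0.0]
contact_force: [0.1, -0.2, -2.0]
gripper_width: 0.236
grasp_force: 98.2
```

carry_out --rows "-3.9 0.9 0 0;-7.8 1.8 0 0;-11.7 2.7 0 0;-15.6 3.6 0 0;-15.6 3.6 0 0;-15.6 3.6 0 0;-15.6 3.6 0 0;-15.6 3.6 0 0;-15.6 3.6 0 0;-15.6 3.6 0 0"

```text
t: 26.3
eef_pos: [0.3514, 0.3617, 0.0293]
tool_rot: [0.0, 0.113, 0.994, 0.0]
contact_force: [0.1, -0.2, -1.9]
gripper_width: 0.234
grasp_force: 98.2
```

```bash
python3 look3.py out .02
```

```text
E [351.4 361.7  29.3] yaw -13.01 [ 0.1 -0.2 -1.9] t 26.3
expected rack ctr [463.4 335.9]
top rack 0.6 [[596.0, 297.0], [123.0, 111.0], 77.0]
top pendant 0.49 [[600.0, 323.0], [40.0, 43.0], 1.0]
top pendant 0.22 [[483.0, 518.0], [156.0, 32.0], 4.0]
top plaque 0.47 [[594.0, 270.0], [19.0, 38.0], 67.0]
scene rack 0.6 [[603.0, 306.0], [125.0, 115.0], 79.0]
scene slab 0.89 [[604.0, 309.0], [188.0, 199.0], 77.0]
scene pendant 0.62 [[599.0, 325.0], [45.0, 40.0], 37.0]
scene plaque 0.62 [[596.0, 272.0], [22.0, 36.0], 65.0]
```

Rack and pieces are unmoved and the blade is out. Raising the spatula and returning it to its original open place on the bench.

carry_out --rows "0 0 20 0;0 0 30 0;0 0 30 0;7 -16 0 0.6;14 -32 0 1.3;14 -32 0 1.3;14 -32 0 1.3;14 -32 0 1.3;14 -32 0 1.3;14 -32 0 1.3"

```text
t: 28.1
eef_pos: [0.4438, 0.1522, 0.1094]
tool_rot: [0.0, 0.04, 0.999, 0.0]
contact_force: [0.6, 0.7, -2.2]
gripper_width: 0.233
grasp_force: 98.3
```

carry_out --rows "14 -32 0 1.3;14 -32 0 1.3;14 -32 0 1.3;9 -16 0 0;0 0 0 0;0 0 -20 0;0 0 -30 0;0 0 -25 0;0 0 -12 0;0 0 0 0"

```text
t: 29.35
eef_pos: [0.4938, 0.042, 0.0219]
tool_rot: [-0.001, 0.006, 1.0, -0.0]
contact_force: [-0.0, -0.9, -2.8]
gripper_width: 0.231
grasp_force: 98.2
```

carry_out --rows "0 0 -8 0;0 0 -5 0;0 0 -3 0;0 0 -1.5 0;0 0 -1 0;0 0 0 0;0 0 0 0"

```text
t: 30.22
eef_pos: [0.4944, 0.0415, 0.0039]
tool_rot: [0.0, 0.006, 1.0, 0.0]
contact_force: [0.2, 0.1, -2.5]
gripper_width: 0.232
grasp_force: 98.2
```

carry_out --rows "0 0 -1 0;0 0 -0.5 0;0 0 0 0;0 0 0 0"

```text
t: 30.72
eef_pos: [0.4946, 0.0415, 0.003]
tool_rot: [0.0, 0.006, 1.0, 0.0]
contact_force: [-2.9, -0.2, 8.4]
gripper_width: 0.231
grasp_force: 99.9
```

carry_out --rows "0 0 0 0;0 0 0 0;0 0 0 0;0 0 0 0;0 0 0 0" --claw 50

```text
t: 31.35
eef_pos: [0.4944, 0.0415, 0.0023]
tool_rot: [-0.0, 0.006, 1.0, 0.0]
contact_force: [0.3, -0.5, -0.4]
gripper_width: 0.586
grasp_force: 0.0
```

carry_out --rows "0 0 8 0;0 0 20 0;0 0 40 0;0 0 50 0;-10 0 50 0;0 0 50 0;0 0 0 0;0 0 0 0"

```text
t: 32.35
eef_pos: [0.484, 0.0415, 0.2203]
tool_rot: [-0.0, 0.006, 1.0, 0.0]
contact_force: [0.2, -0.5, -0.8]
gripper_width: 0.588
grasp_force: 0.0
```

```bash
python3 look3.py fin .02; python3 - <<'E'
from h import *
c=cam("scene")
for r in outline_of("scene","spatula")[:2]:print(r["confidence"],r["centre"])
cv2.imwrite("pics/final.png",c["img"])
E
```

```text
E [484.   41.5 220.3] yaw -0.7 [ 0.2 -0.5 -0.8] t 32.35
expected rack ctr [599.   40.1]
top rack 0.68 [[595.0, 297.0], [127.0, 106.0], 80.0]
top slab 0.57 [[596.0, 304.0], [188.0, 195.0], 76.0]
top pendant 0.6 [[600.0, 323.0], [40.0, 43.0], 1.0]
scene rack 0.88 [[600.0, 306.0], [128.0, 119.0], 79.0]
scene slab 0.87 [[603.0, 311.0], [190.0, 200.0], 78.0]
scene pendant 0.76 [[600.0, 326.0], [40.0, 41.0], 42.0]
scene pendant 0.36 [[386.0, 307.0], [160.0, 10.0], 2.0]
scene pendant 0.35 [[596.0, 272.0], [17.0, 31.0], 64.0]
scene plaque 0.58 [[596.0, 272.0], [20.0, 36.0], 64.0]
0.75 [281.3, 233.2]
```

View pics/final.png

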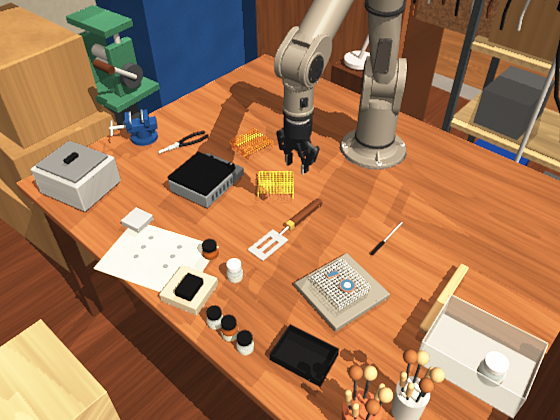

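The final picture shows the rack on the slab at (340,283) with both pieces on it, and the spatula flat on the bench at (285,230). The other things are where they were. Handing in.

```bash
python3 -c "
from station import *
print(hand_in())"
```

```text
the job is handed in; nothing more can be done
None
```

The job is handed in, with no verdict returned: in the final picture the rack sits on the slab with both pieces on it, the spatula lies flat on the bench clear of everything, and the other things look undisturbed.

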